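Stand the laser on its board and screw its foot down

ROBOT

A 6-joint arm with a two-finger parallel gripper is mounted at the origin on a cart in front of the work surface, level with it; the furniture and walls round the work are solid. World frame = base frame: x ahead of the robot, y to its left, z up, the work surface at z = 0. Lengths are in mm, angles in rad, forces in N, time in s.
With the tool pointing down it reaches from about 350 to 975 mm from the base axis. Payload 17.4 kg.
Tool frame: the origin (TCP) lies at the centre of the arm's flange, where the gripper is bolted on; the fingertips stand 173 mm ahead of it and the grasp point (between the pads) lies 155 mm ahead of it; x points along the fingers, y is the direction in which the jaws open and shut, and the axes are right-handed (so a half turn about x gives the same grasp; the last joint's range is limited). The gripper opens to 85 mm and grips with 20 to 120 N. Pads are 22 mm wide; open, the fingers measure 114 mm over their backs; the gripper's body (76 mm by 85 mm) begins 54 mm behind the grasp point. The pads swing forward as they close: fully open they stand 13 mm farther back than shut.
Start: joints at [-1.168, 0.116, 1.442, -0, 1.584, -0.038], TCP at [287.99, -610.488, 404.703] pointing down, gripper open.
Joint ranges: [-2.83, 2.83], [-0.83, 2.19], [0.07, 2.5], [-1.14, 4.28], [0.01, 3], [-2.97, 2.97]. Speed limits (rad/s): [1.89, 1.89, 2.22, 3.14, 3.14, 3.14].

INTERFACE

Orientations are given as [roll, pitch, yaw] about the fixed x, y, z axes, in that order (R = Rz(yaw) Ry(pitch) Rx(roll)).
In Python, from workcell import observe, optics, ctrl gives the robot as it stands.
- The arm moves only by the tool servo_tool, never from a script. Its argument "rows" is a list that holds one entry, the list of rows, each a list of 7 numbers: the shift along the world's x, y, z in mm, then the turn, a rotation vector about the world's x, y, z in degrees, then the closure, from 0 (fully open) to 1 (shut). In form: [[[tx, ty, tz, ax, ay, az, claw], ...]]. A call has exactly 5 rows; each row is the pose to reach, as a shift and turn from the pose commanded when the call began; what a row does not reach only later rows make up. A row lasts 1/10 s, in which the tool goes at most 50 mm and 8.59 degrees, less where a joint would pass 70% of its speed; a pose out of reach is approached as far as the arm can. A call with a gripper value outside its range is refused whole. The fingers move at their own pace and stop on an object; "squeeze" is the grip in N (left out, the last holds). Time passes only in rows, so rows that repeat a pose let the fingers close, or fill a call up. It gives the time, the measured TCP pose, the force and the opening at its end, in the units of the state.
- observe(): the state, without advancing time (a new reading comes with each control period).
- optics.grab_frame(name): name is "side" or "top" or "wrist"; returns the picture (400x640x3 uint8, red, green, blue); there is no depth.
- optics.camera_info(name): a dict with "fx", "fy", "cx", "cy" (pixels), "R" (3x3) and "t" (3): a world point X has camera coordinates R X + t. Camera axes: x right, y down, z forward; pixel columns grow to the right and rows downward; lengths in mm; the calibration is good to about 2 mm. A picture is of the moment at which its call begins: read the wrist's pose just before it. camera_info takes no time and is no camera call; for the wrist camera it gives the pose at the moment of the call.
- ctrl.sign_off(): hands the job in, once; it reports no verdict.
The state is a dict: "clock": time; "q": joint angles; "dq": joint speeds; "tau": joint torques, N m; "tcp_pos": TCP position; "tool_rot": TCP orientation; "contact_force": force on the tool from outside, world axes, zero at the start; "ft_torque": the same for the moment, N m; "gripper_width": opening from 0.0 (shut) to 1.0 (fully open).
Only numpy, scipy, OpenCV 4.12 (cv2) and the standard library are available. Lean on these libraries where they do the work, as an engineer would, in place of code of your own. Each camera call takes 0.05 s, during which the arm holds its last target.

TASK

Stand the orange cross-line laser flat on the plywood set-up board, with its foot plate in the red painted outline and its screw foot over the steel plate, and let go of it. Then turn the black knob clockwise to screw the foot down until its rubber pad just rests on the steel plate without lifting the laser's foot plate off the board. Keep the laser upright, and leave the tape measure, the chisel and the tape roll where they are.

Things in the scene. Friction and masses are not known exactly. Their poses are not given: they have to be found in the camera images.
- laser_grip (a point): Centre of the part of the laser's orange housing to grasp, loose instrument, about 0.86 kg in all. The housing is 64 mm (x) by 46 mm (y) with upright sides; its top is 27 mm above this point. The point is 65 mm above the underside of the aluminium foot plate (96 x 86 x 10 mm, centred under the housing). x points along the outrigger (22 mm wide, top 30 mm above the underside) to the screw foot, z up.
- laser_base (a point): Centre of the underside of the laser's foot plate; axes as laser_grip.
- knob_grip (a point): On the axis of the black round knob, at a good height to grip: 125 mm from the housing's centre along x and 60 mm above the underside of the foot plate. The knob is 36 mm in diameter, runs from 20 mm below to 12 mm above this point, and turns without moving up or down. A 10 mm spindle stands up to 12 mm out of its top. Nothing but the boss (32 mm diameter, top 22 mm below this point) and the outrigger lies round the knob. Axes as laser_grip, they do not turn with the knob.
- foot_knob (a joint): Angle of the knob in rad, 0 at the start (foot fully raised), growing clockwise seen from above, to at most 8.8. The spindle with the rubber pad goes down 10 mm a turn (1.59 mm per rad). A light friction (0.03 N m) holds it where it is left.
- pad_under (a point): Centre of the underside of the black rubber pad (24 mm diameter) at the lower end of the spindle, straight below the knob. With the foot raised it is 8 mm above the plane of the foot plate's underside. The pad is springy: it squeezes up about 0.7 mm per newton, and at about 2.6 N (1.7 mm of squeeze) the foot plate begins to lift off the board.
- foot_pad: The rubber pad itself; origin in the centre of its underside.
- outline (a point): Centre of the red painted outline (102 x 92 mm inside) on the top face of the plywood set-up board (230 x 140 x 12 mm, fixed to the worktop); x points to the steel plate, z up. The laser belongs with laser_base here and its x along this x.
- plate_top (a point): Centre of the top face of the steel plate (70 x 70 mm, fixed) let into the board, 125 mm from the outline's centre along its x. It stands 1.5 to 5 mm proud of the board, differently each time.
- steel_plate: The steel plate itself; origin 10 mm below its top face.
- tape_measure: Yellow tape measure 36 x 78 x 63 mm, a loose bystander; origin in the centre of its underside.
- chisel: Chisel with red handle, 28 x 265 x 30 mm, a loose bystander; origin in the centre of its underside.
- tape_roll: Roll of masking tape, 96 mm wide and 25 mm high, a loose bystander; origin in the centre of its underside.

How it is judged:
By the outcome, as a careful person would: the job done as asked, in the order asked, and still so for the second after the job is handed in, with the robot touching nothing.
It also fails if it takes over 61 s, if anything falls off the work surface, if the arm or the gripper's body presses on something with over 40 N, if the wrist force passes 120 N, or if a joint passes its speed limit or range.

## Working session

There is one attempt and no reset: what is moved stays moved. The work goes in short steps, Python scripts to look and compute and a tool call to move; the robot and the scene stay as the last step left them, time stands still between calls to the robot, and variables do not carry over. Pictures are saved under pics/ and viewed, and the job is handed in when it is done.

Besides the shell and the picture viewer there is one more tool, called after ">>>" by a JSON object that holds its "method" and its "body". servo_tool: Moves the arm, as the interface text tells. Its arguments: {"type":"object","properties":{"rows":{"type":"array","items":{"type":"array","items":{"type":"array","items":{"type":"number"}}}},"squeeze":{"type":"number"}},"required":["rows"]}

```bash
mkdir -p pics
cat > h.py <<'E'
import numpy as np, cv2
from workcell import observe, optics, ctrl
def pic(n,f):
    im=optics.grab_frame(n); cv2.imwrite('pics/'+f,im[:,:,::-1]); return im
def ray(c,u,v,z):
    R=np.array(c['R']);t=np.array(c['t']);o=-R.T@t
    d=R.T@np.array([(u-c['cx'])/c['fx'],(v-c['cy'])/c['fy'],1])
    return o+d*(z-o[2])/d[2]
def proj(c,X):
    p=np.array(c['R'])@np.array(X)+np.array(c['t']); return p[0]/p[2]*c['fx']+c['cx'],p[1]/p[2]*c['fy']+c['cy']
E
python3 - <<'E'
from h import *
print(observe())
for n in('side','top','wrist'):
    pic(n,n+'0.png'); c=optics.camera_info(n); print(n,c['fx'],c['cx'],c['cy'],-np.array(c['R']).T@np.array(c['t']),np.round(c['R'],3).tolist())
E
```

```text
{'clock': 0.0, 'q': array([-1.16780154e+00,  1.16493197e-01,  1.44225281e+00,  1.22832862e-05,
        1.58400733e+00, -3.78199435e-02]), 'dq': array([-3.56138572e-04, -9.63084687e-04, -2.84111066e-04, -1.19565033e-04,
        7.68138259e-05,  2.18650995e-03]), 'tau': array([-2.29200436e-03, -7.31985998e+01, -6.32496929e+01, -1.33604931e-04,
        6.46691115e-03,  3.74255293e-09]), 'tcp_pos': array([ 287.9929901 , -610.49440177,  403.96492719]), 'tool_rot': array([-1.61919785,  1.56963557,  1.96320969]), 'contact_force': array([-1.07219404, -0.84416905, -0.24611426]), 'ft_torque': array([-0.03396056,  0.02707291,  0.05821609]), 'gripper_width': 0.9972568403714499}
side 398.8526288964391 321.50878848543283 205.38823547993783 [-69.95782646 871.04069378 867.88240551] [[-0.832, -0.554, 0.006], [-0.331, 0.488, -0.808], [0.445, -0.674, -0.589]]
top 502.07903765768185 317.1267190378739 204.9857638098055 [ 409.53093294  -70.93982797 1517.4929721 ] [[0.0, -1.0, 0.002], [-0.997, -0.001, -0.071], [0.071, -0.002, -0.997]]
wrist 328.1990619813826 325.77057869072627 192.3689350583206 [ 349.18280738 -582.85019048  374.03017288] [[0.427, -0.904, -0.0], [-0.87, -0.411, 0.271], [-0.245, -0.115, -0.963]]
```

```bash
ls -la
```

```text
total 16
drwxr-xr-x  3 agent agent 4096 Dec  7 08:45 .
drwxr-xr-x 23 root  root  4096 Dec  7 08:45 ..
-rw-r--r--  1 agent agent  446 Dec  7 08:45 h.py
drwxr-xr-x  2 agent agent 4096 Dec  7 08:45 pics
```

View pics/side0.png

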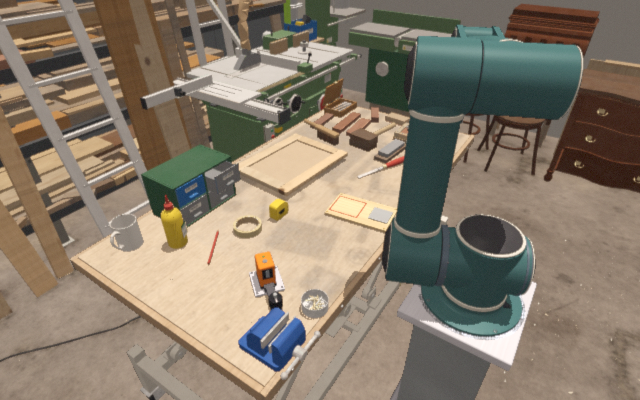

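View pics/top0.png

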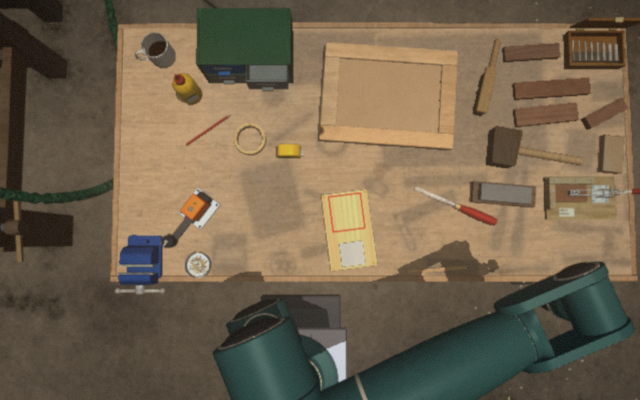

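View pics/wrist0.png

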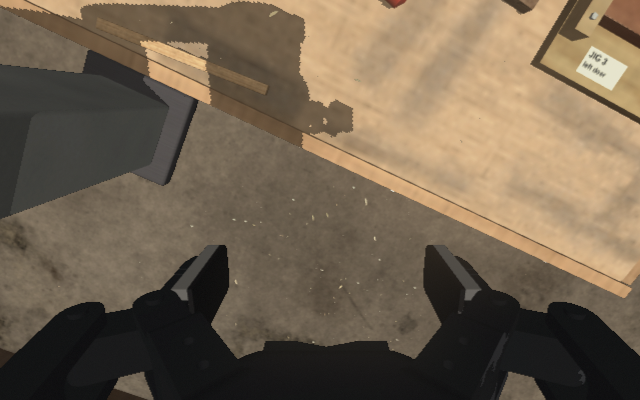

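The overview shows the laser at about top(198,207), its knob at about (170,240) near the vise, and the board outline at about (347,212) with the steel plate at (352,254). I'll enlarge these areas.

Run:
```python
import cv2
im=cv2.imread('pics/top0.png')
a=cv2.resize(im[180:260,150:230],None,fx=7,fy=7,interpolation=cv2.INTER_CUBIC)
cv2.imwrite('pics/c1.png',a)
a=cv2.resize(im[180:280,305:395],None,fx=6,fy=6,interpolation=cv2.INTER_CUBIC)
cv2.imwrite('pics/c2.png',a)
im=cv2.imread('pics/side0.png')
cv2.imwrite('pics/c3.png',cv2.resize(im[240:340,230:340],None,fx=6,fy=6,interpolation=cv2.INTER_CUBIC))
```

```text
(no output)
```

View pics/c1.png

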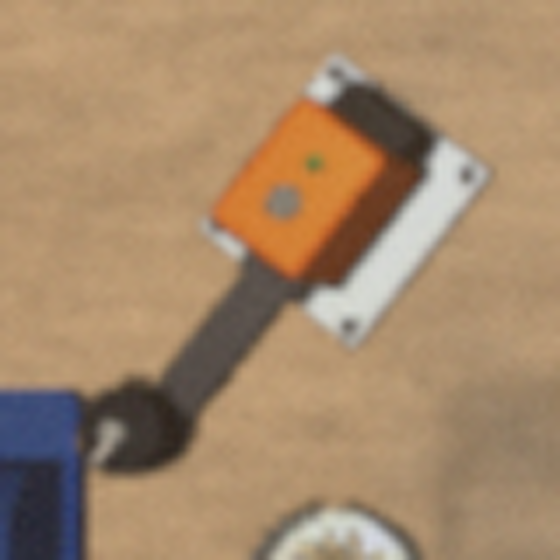

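View pics/c2.png

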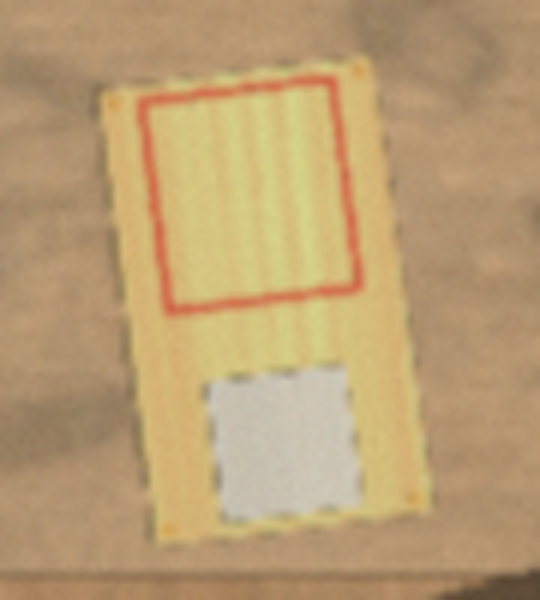

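View pics/c3.png

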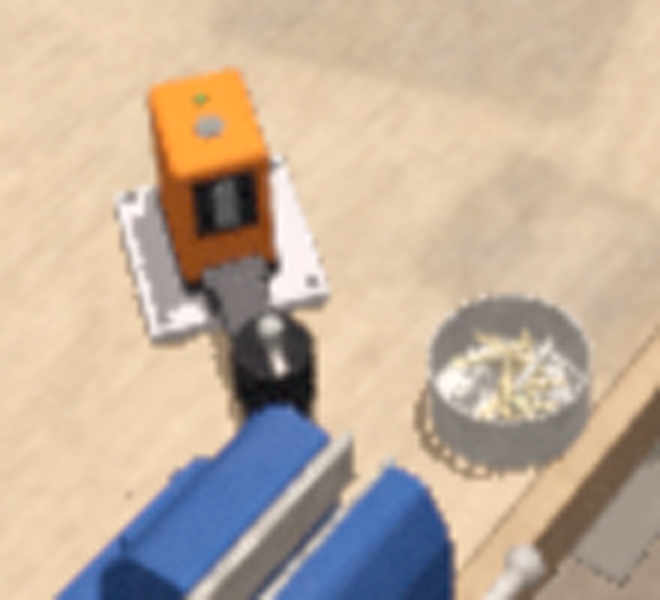

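Run:
```python
from h import *
c=optics.camera_info('top')
def P(L,s,ox,oy,z): return np.array([ray(c,ox+(x+.5)/s-.5,oy+(y+.5)/s-.5,z) for x,y in L])
def show(n,p):
    print(n,p.mean(0).round(1),[round(float(np.linalg.norm(p[i]-p[i-1])),1) for i in range(len(p))],[round(float(np.degrees(np.arctan2(*(p[i]-p[i-1])[1::-1]))),1) for i in range(len(p))])
show('top',P([(308,97),(387,160),(294,280),(211,213)],7,150,180,92))
show('plate',P([(338,53),(492,170),(352,350),(203,225)],7,150,180,10))
print('knob',P([(138,425)],7,150,180,72))
show('outl',P([(143,100),(333,79),(357,289),(170,309)],6,305,180,12))
show('board',P([(102,88),(372,60),(430,512),(156,543)],6,305,180,12))
show('steel',P([(205,382),(348,365),(361,507),(222,522)],6,305,180,15))
```

```text
top [507.2 280.4  92. ] [61.0, 41.5, 61.2, 43.7] [-39.1, -128.3, 142.9, 51.5]
plate [507.7 280.7  10. ] [93.4, 83.9, 97.2, 84.1] [-37.3, -127.0, 142.7, 50.4]
knob [[410.91600148 349.97994057  72.        ]]
outl [ 496.2 -162.3   12. ] [105.6, 96.0, 106.0, 94.0] [7.3, -83.6, -173.8, 96.1]
board [ 443.4 -169.2   12. ] [228.4, 136.4, 227.3, 137.1] [6.7, -84.0, -173.1, 96.4]
steel [ 371.7 -178.1   15. ] [69.7, 71.7, 70.5, 69.4] [6.8, -83.2, -175.1, 96.1]
```

```bash
cat >> h.py <<'E'
from scipy.spatial.transform import Rotation as Ro
def st(pr=True):
    s=observe(); R=Ro.from_euler('xyz',s['tool_rot']).as_matrix()
    y=R[:,1]; a=np.degrees(np.arctan2(y[1],y[0]))
    if pr: print('t',round(s['clock'],2),'tcp',s['tcp_pos'].round(1),'yang',round(a,2),'xax',R[:,0].round(4),'q',s['q'].round(3),'F',s['contact_force'].round(2),'T',s['ft_torque'].round(3),'w',round(s['gripper_width'],3))
    return s,R,a
E
python3 -c "from h import *;st()"
```

```text
t 0.15 tcp [ 288.  -610.5  404.1] yang -64.74 xax [-4.e-04  9.e-04 -1.e+00] q [-1.168  0.116  1.442 -0.     1.584 -0.038] F [-0.22 -0.74  0.06] T [-0.019 -0.016  0.015] w 0.999
```

>>> {"method": "servo_tool", "body": {"rows": [[[12,48,0,0,0,8,0],[24,97,0,0,0,16,0],[36,145,0,0,0,24,0],[48,194,0,0,0,32,0],[60,242,0,0,0,40,0]]]}}

```text
clock: 0.65
tcp_pos: [347.9, -366.6, 404.4]
tool_rot: [-2.361, 1.571, 1.925]
contact_force: [0.4, 0.1, -0.3]
gripper_width: 0.998
```

>>> {"method": "servo_tool", "body": {"rows": [[[12,48,0,0,0,8,0],[24,97,0,0,0,16,0],[36,145,0,0,0,24,0],[48,194,0,0,0,32,0],[60,242,0,0,0,40,0]]]}}

```text
clock: 1.15
tcp_pos: [407.7, -124.5, 404.8]
tool_rot: [0.994, 1.57, -0.305]
contact_force: [1.1, -0.1, -1.2]
gripper_width: 1.006
```

>>> {"method": "servo_tool", "body": {"rows": [[[12,48,0,0,0,8,0],[24,97,0,0,0,16,0],[36,145,0,0,0,24,0],[48,194,0,0,0,32,0],[60,242,0,0,0,37,0]]]}}

```text
clock: 1.65
tcp_pos: [467.8, 117.8, 404.8]
tool_rot: [0.679, 1.57, 0.026]
contact_force: [0.8, -0.7, 0.1]
gripper_width: 0.999
```

>>> {"method": "servo_tool", "body": {"rows": [[[10,41,0,0,0,0,0],[20,82,0,0,0,0,0],[30,123,0,0,0,0,0],[40,164,0,0,0,0,0],[40,164,0,0,0,0,0]]]}}

```text
clock: 2.15
tcp_pos: [508.4, 283.2, 403.5]
tool_rot: [-2.507, 1.569, 3.12]
contact_force: [0.2, -0.2, -0.1]
gripper_width: 0.999
```

Run:
```python
from h import *
st(); c=optics.camera_info('wrist'); im=pic('wrist','w1.png')
for n,X in [('top',(507.5,280.5,92)),('knob',(409,357.5,72))]: print(n,proj(c,X))
import pickle; pickle.dump(c,open('w1.pkl','wb'))
```

```text
t 2.15 tcp [508.4 283.2 403.5] yang 52.43 xax [-0.0016  0.     -1.    ] q [ 4.640e-01 -8.600e-02  1.648e+00  1.000e-03  1.581e+00 -4.510e-01] F [ 0.16 -0.21 -0.09] T [-0.012 -0.027 -0.023] w 0.999
top (np.float64(325.3891156090537), np.float64(181.89240005824084))
knob (np.float64(326.623642775021), np.float64(31.37693787592781))
```

View pics/w1.png

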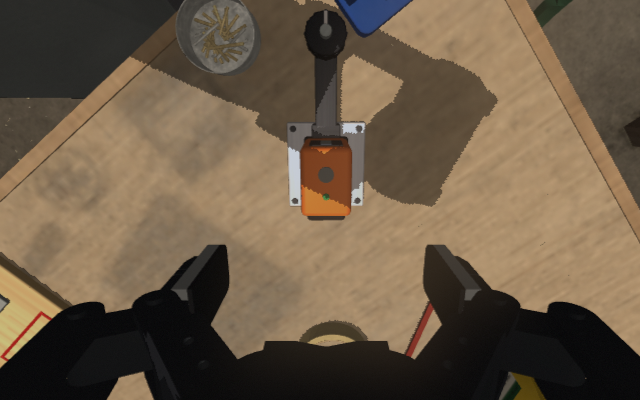

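The wrist view shows the housing top at about (302–351, 146–217), centre (326,182), and the knob at (325,33). Both match the estimate, so I'll descend.

>>> {"method": "servo_tool", "body": {"rows": [[[0,0,-40,0,0,0,0],[0,0,-80,0,0,0,0],[0,0,-115,0,0,0,0],[0,0,-130,0,0,0,0],[0,0,-130,0,0,0,0]]]}}

```text
clock: 2.7
tcp_pos: [507.7, 278.7, 273.2]
tool_rot: [-1.99, 1.568, -2.65]
contact_force: [-0.1, -0.2, 0.3]
gripper_width: 0.999
```

Run:
```python
from h import *
st(); c=optics.camera_info('wrist'); im=pic('wrist','w2.png')
for n,X in [('top',(507.5,280.5,92)),('knob',(409,357.5,72))]: print(n,proj(c,X))
import pickle; pickle.dump(c,open('w2.pkl','wb'))
```

```text
t 2.7 tcp [507.7 278.7 273.2] yang 52.22 xax [-0.0026 -0.0014 -1.    ] q [ 0.458 -0.024  1.803 -0.     1.366 -0.453] F [-0.14 -0.16  0.31] T [-0.009 -0.016  0.032] w 0.999
top (np.float64(333.14745777545687), np.float64(240.16765945810516))
knob (np.float64(335.2324721527653), np.float64(-31.947038961024134))
```

View pics/w2.png

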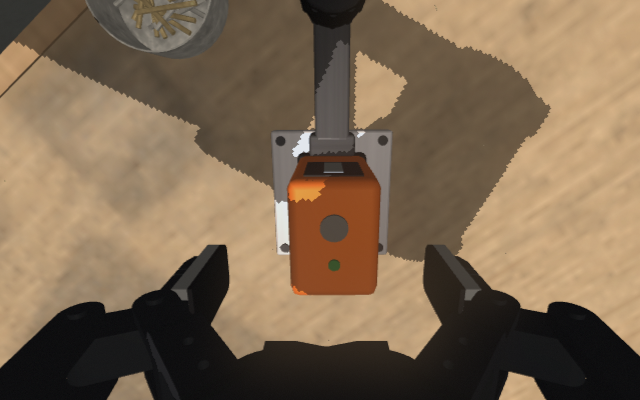

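The housing top is now centred at about (334,238), 8 px off the jaw centre of 326. I'll correct by about 2.5 mm, descend and grip.

>>> {"method": "servo_tool", "body": {"rows": [[[1.5,2,-20,0,0,0,0],[1.5,2,-40,0,0,0,0],[1.5,2,-53,0,0,0,0],[1.5,2,-53,0,0,0,0],[1.5,2,-53,0,0,0,0.3]]], "squeeze": 50}}

```text
clock: 3.25
tcp_pos: [509.9, 281.6, 223.1]
tool_rot: [1.079, 1.569, 0.42]
contact_force: [-0.2, -0.2, 0.4]
gripper_width: 0.857
```

>>> {"method": "servo_tool", "body": {"rows": [[[0,0,0,0,0,0,1],[0,0,0,0,0,0,1],[0,0,0,0,0,0,1],[0,0,0,0,0,0,1],[0,0,0,0,0,0,1]]], "squeeze": 50}}

```text
clock: 3.75
tcp_pos: [509.7, 281.6, 223.0]
tool_rot: [1.045, 1.569, 0.386]
contact_force: [-1.6, -1.7, 5.8]
gripper_width: 0.535
```

Run:
```python
from h import *
st(); im=pic('wrist','w3.png')
```

```text
t 3.75 tcp [509.7 281.6 223. ] yang 52.26 xax [ 1.2e-03  5.0e-04 -1.0e+00] q [ 0.461  0.025  1.84  -0.     1.275 -0.451] F [-1.58 -1.71  5.8 ] T [-0.178  0.179  0.042] w 0.535
```

View pics/w3.png

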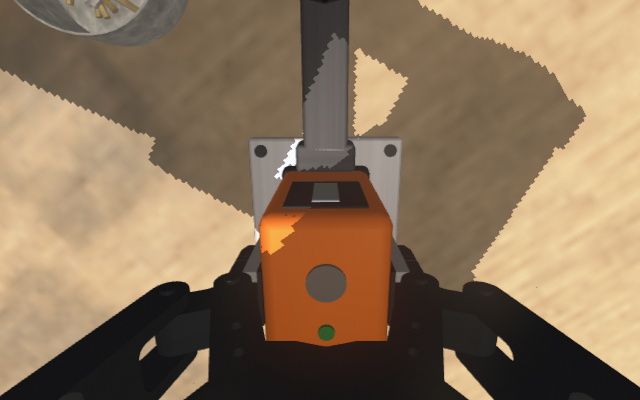

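>>> {"method": "servo_tool", "body": {"rows": [[[0,0,5,0,0,0,1],[0,0,20,0,0,0,1],[0,0,45,0,0,0,1],[0,0,75,0,0,0,1],[0,0,110,0,0,0,1]]], "squeeze": 80}}

```text
clock: 4.3
tcp_pos: [509.1, 281.3, 332.8]
tool_rot: [-2.013, 1.569, -2.671]
contact_force: [0.0, -0.1, -8.0]
gripper_width: 0.529
```

>>> {"method": "servo_tool", "body": {"rows": [[[0,-25,15,0,0,0,1],[0,-60,20,0,0,6,1],[0,-100,20,0,0,12,1],[0,-140,20,0,0,18,1],[-3,-180,20,0,0,24,1]]]}}

```text
clock: 4.8
tcp_pos: [506.0, 100.1, 352.5]
tool_rot: [0.242, 1.57, 0.007]
contact_force: [1.4, -1.0, -7.7]
gripper_width: 0.53
```

>>> {"method": "servo_tool", "body": {"rows": [[[-3,-40,0,0,0,6,1],[-6,-80,0,0,0,11,1],[-9,-120,0,0,0,16,1],[-9,-160,0,0,0,19,1],[-9,-200,0,0,0,20.4,1]]]}}

```text
clock: 5.3
tcp_pos: [496.8, -100.0, 352.7]
tool_rot: [-0.213, 1.57, -0.094]
contact_force: [1.3, 0.4, -8.9]
gripper_width: 0.523
```

>>> {"method": "servo_tool", "body": {"rows": [[[0,-30,0,0,0,0,1],[0,-50,0,0,0,0,1],[0,-62,0,0,0,0,1],[0,-64,0,0,0,0,1],[0,-64,0,0,0,0,1]]]}}

```text
clock: 5.8
tcp_pos: [497.5, -162.2, 351.9]
tool_rot: [1.474, 1.57, 1.59]
contact_force: [-0.1, 0.7, -8.8]
gripper_width: 0.526
```

Run:
```python
from h import *
st(); c=optics.camera_info('wrist'); im=pic('wrist','w4.png');pic('side','s4.png')
import pickle; pickle.dump(c,open('w4.pkl','wb'))
print([proj(c,X) for X in [(371.7,-178,15),(496,-162,12)]])
```

```text
t 5.8 tcp [ 497.5 -162.2  351.9] yang 96.65 xax [-0.e+00  3.e-04 -1.e+00] q [-0.364 -0.2    1.833  0.     1.509 -2.051] F [-0.14  0.69 -8.79] T [ 0.029 -0.032  0.015] w 0.526
[(np.float64(326.2806624003101), np.float64(30.564786135803928)), (np.float64(327.72481042007274), np.float64(173.54466298800463))]
```

View pics/w4.png

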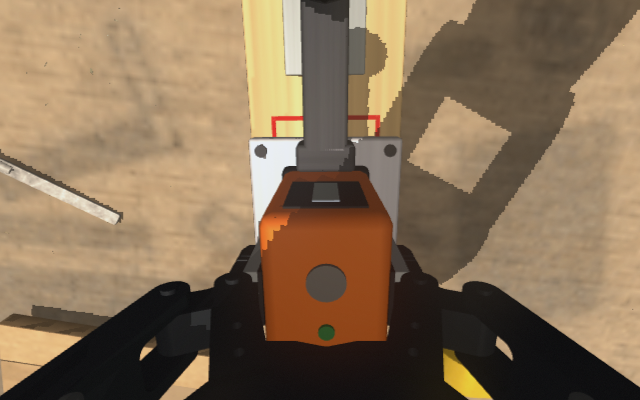

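View pics/s4.png

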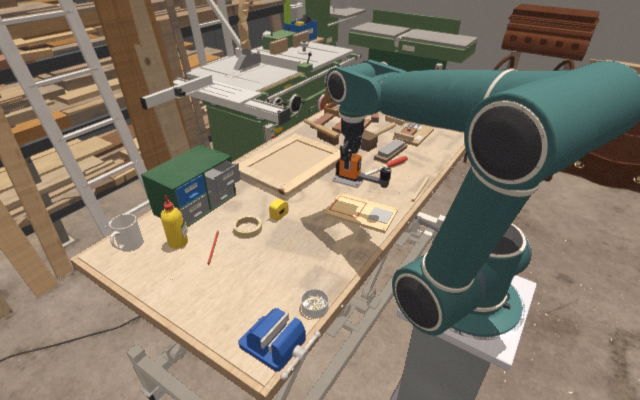

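Run:
```python
from h import *
import pickle
c=pickle.load(open('w4.pkl','rb'))
im=cv2.imread('pics/w4.png'); cv2.imwrite('pics/c4.png',cv2.resize(im[60:160,230:420],None,fx=4,fy=4,interpolation=cv2.INTER_CUBIC))
u=np.array([-.9934,-.115]); o=np.array([496.2,-162.3])
print('front line',proj(c,[*(o+52*u),12]), 'foot edge exp',proj(c,[*(np.array([497.5,-162.2])+(48+1.07)*u),139]))
for v in (116,119,122): 
    p=ray(c,326,v,12); print(v,(p[:2]-o)@u)
for v in (136,138,140):
    p=ray(c,326,v,139); print(v,(p[:2]-[497.5,-162.2])@u-48)
```

```text
front line (np.float64(327.53436288026023), np.float64(118.56847662122904)) foot edge exp (np.float64(328.593803921883), np.float64(138.97901963472995))
116 54.31151275528163
119 51.61290004232956
122 48.90117663773522
136 2.7050784835531445
138 1.6093346166673186
140 0.5099892845951572
```

View pics/c4.png

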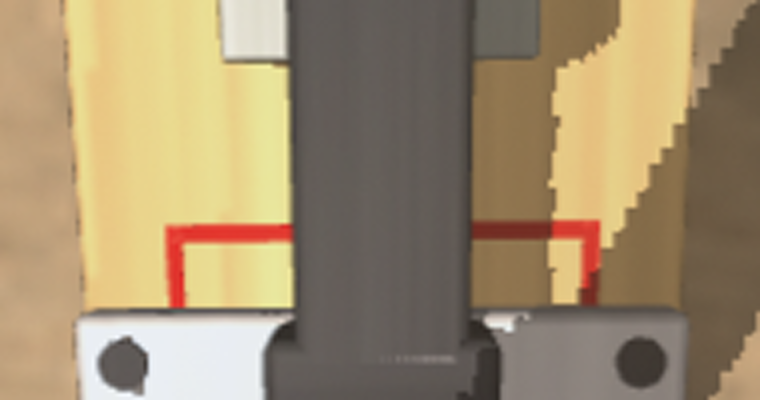

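Outline front line at row 118, foot-plate front edge at row 138, both centred on column 326; the outline is about 0.5° anticlockwise of the laser. I'll descend to about 5 mm above and turn +0.5°.

>>> {"method": "servo_tool", "body": {"rows": [[[0,0,-35,0,0,0.5,1],[0,0,-70,0,0,0.5,1],[0,0,-98,0,0,0.5,1],[0,0,-110,0,0,0.5,1],[0,0,-110,0,0,0.5,1]]]}}

```text
clock: 6.4
tcp_pos: [497.4, -161.8, 240.6]
tool_rot: [2.62, 1.568, 2.746]
contact_force: [-0.0, 1.3, -7.2]
gripper_width: 0.529
```

Run:
```python
from h import *
st(); im=pic('wrist','w5.png'); s=pic('side','s5.png'); t=pic('top','t5.png')
cv2.imwrite('pics/c5.png',cv2.resize(s[150:240,300:420,::-1],None,fx=6,fy=6,interpolation=cv2.INTER_CUBIC))
```

```text
t 6.4 tcp [ 497.4 -161.8  240.6] yang 97.2 xax [-2.2e-03  9.0e-04 -1.0e+00] q [-0.363 -0.123  1.952  0.     1.315 -2.06 ] F [-0.    1.34 -7.18] T [-0.013  0.004 -0.009] w 0.529
```

View pics/w5.png

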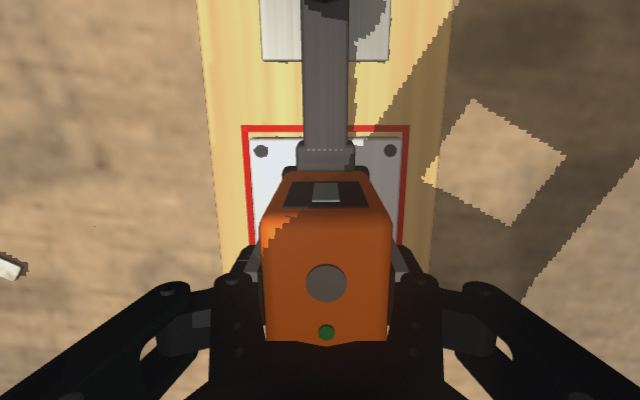

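View pics/c5.png

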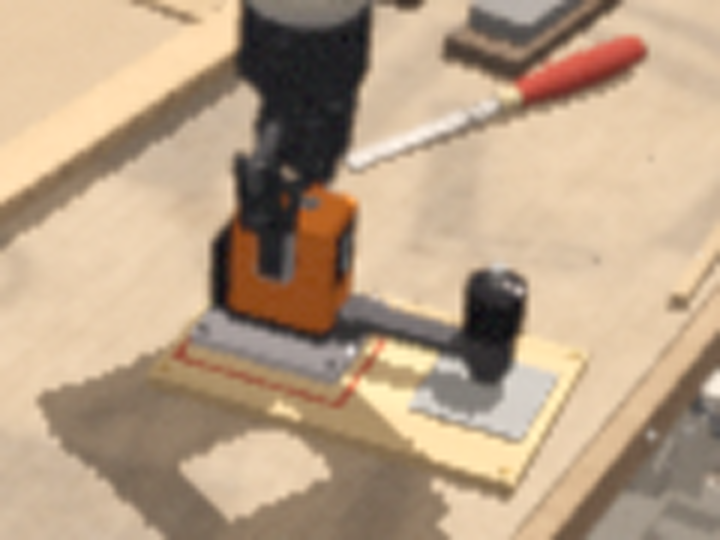

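Run:
```python
from h import *
im=cv2.imread('pics/w5.png'); cv2.imwrite('pics/c5w.png',cv2.resize(im[40:180,225:425],None,fx=4,fy=4,interpolation=cv2.INTER_CUBIC))
c=optics.camera_info('wrist');u=np.array([-.9934,-.115])
a=ray(c,326,128.5,12)[:2]@u; b=ray(c,326,138,27.6)[:2]@u; print(a-b, ray(c,326,60,12)[:2]@u-a)
```

```text
3.935584808563533 38.60633392176004
```

View pics/c5w.png

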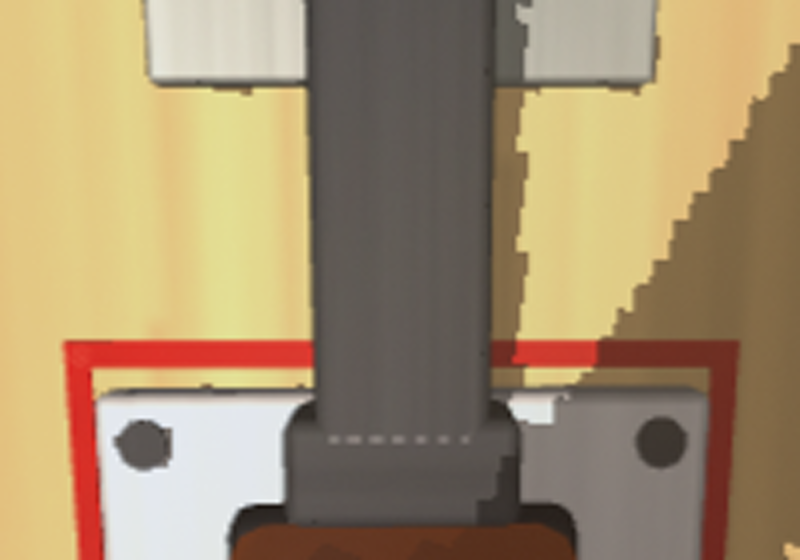

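Alignment is good: outline front line at row 128.5, which gives a gap of 3.9 mm against the ideal 4. I'll lower the last few millimetres.

>>> {"method": "servo_tool", "body": {"rows": [[[0,0,-2,0,0,0,1],[0,0,-3.5,0,0,0,1],[0,0,-4.5,0,0,0,1],[0,0,-5,0,0,0,1],[0,0,-5,0,0,0,1]]]}}

```text
clock: 7.05
tcp_pos: [497.5, -162.5, 236.6]
tool_rot: [2.576, 1.571, 2.701]
contact_force: [0.1, -0.7, -8.2]
gripper_width: 0.527
```

>>> {"method": "servo_tool", "body": {"rows": [[[0,0,-0.5,0,0,0,1],[0,0,-1,0,0,0,1],[0,0,-1.5,0,0,0,1],[0,0,-1.5,0,0,0,1],[0,0,-1.5,0,0,0,1]]]}}

```text
clock: 7.55
tcp_pos: [497.5, -162.5, 235.2]
tool_rot: [-0.028, 1.571, 0.097]
contact_force: [-0.4, -0.1, -7.7]
gripper_width: 0.527
```

>>> {"method": "servo_tool", "body": {"rows": [[[0,0,-0.3,0,0,0,1],[0,0,-0.6,0,0,0,1],[0,0,-0.8,0,0,0,1],[0,0,-0.8,0,0,0,1],[0,0,-0.8,0,0,0,1]]]}}

```text
clock: 8.05
tcp_pos: [497.5, -162.5, 235.1]
tool_rot: [-0.486, 1.57, -0.361]
contact_force: [-5.5, 0.1, 3.5]
gripper_width: 0.53
```

>>> {"method": "servo_tool", "body": {"rows": [[[0,0,0,0,0,0,0.4],[0,0,0,0,0,0,0.3],[0,0,0,0,0,0,0.1],[0,0,0,0,0,0,0],[0,0,0,0,0,0,0]]]}}

```text
clock: 8.55
tcp_pos: [497.5, -162.5, 234.5]
tool_rot: [-0.359, 1.571, -0.234]
contact_force: [-0.6, -0.1, -1.1]
gripper_width: 1.001
```

>>> {"method": "servo_tool", "body": {"rows": [[[0,0,15,0,0,0,0],[0,0,45,0,0,0,0],[0,0,85,0,0,0,0],[0,0,120,0,0,0,0],[0,0,120,0,0,0,0]]]}}

```text
clock: 9.05
tcp_pos: [497.8, -162.6, 361.0]
tool_rot: [-0.485, 1.563, -0.36]
contact_force: [0.2, 0.8, 0.0]
gripper_width: 1.0
```

Run:
```python
from h import *
st(); c=optics.camera_info('wrist'); im=pic('wrist','w6.png')
import pickle; pickle.dump(c,open('w6.pkl','wb'))
```

```text
t 9.05 tcp [ 497.8 -162.6  361. ] yang 97.16 xax [ 0.0075 -0.0028 -1.    ] q [-0.364 -0.205  1.823  0.     1.516 -2.06 ] F [0.16 0.85 0.05] T [-0.007 -0.07  -0.02 ] w 1.0
```

View pics/w6.png

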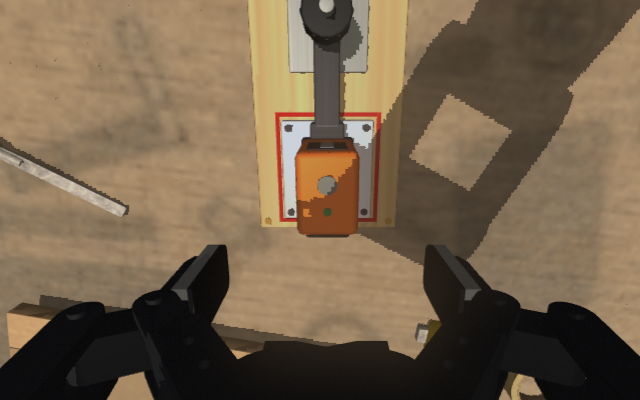

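The laser is released inside the outline: outline columns 276–380, foot plate 282–374, even on both sides. Before turning the knob, I want a low side view of pad and plate to measure the gap.

>>> {"method": "servo_tool", "body": {"rows": [[[-10,17,0,0,0,-8,0],[-20,35,0,0,0,-16,0],[-30,53,0,0,0,-24,0],[-40,71,0,0,0,-32,0],[-50,89,0,0,0,-40,0]]]}}

```text
clock: 9.6
tcp_pos: [446.9, -72.8, 353.9]
tool_rot: [-2.789, 1.57, 2.915]
contact_force: [0.5, 0.2, -0.1]
gripper_width: 1.002
```

>>> {"method": "servo_tool", "body": {"rows": [[[-10,17,0,0,0,-8,0],[-20,35,0,0,0,-16,0],[-30,53,0,0,0,-24,0],[-40,71,0,0,0,-32,0],[-47,87,0,0,0,-40,0]]]}}

```text
clock: 10.1
tcp_pos: [399.7, 14.2, 354.0]
tool_rot: [-1.953, 1.57, 3.053]
contact_force: [0.3, 0.2, 0.7]
gripper_width: 1.001
```

>>> {"method": "servo_tool", "body": {"rows": [[[0,0,0,0,0,-8,0],[0,0,0,0,0,-16,0],[0,0,0,0,0,-24,0],[0,0,0,0,0,-25.8,0],[0,0,0,0,0,-25.8,0]]]}}

```text
clock: 10.6
tcp_pos: [400.3, 13.5, 354.0]
tool_rot: [-1.422, 1.57, 3.139]
contact_force: [0.4, -0.8, 0.1]
gripper_width: 1.002
```

>>> {"method": "servo_tool", "body": {"rows": [[[0,0,-15,-7.9,1.2,0,0],[0,0,-30,-15.8,2.4,0,0],[0,0,-45,-23.7,3.6,0,0],[0,0,-60,-31.6,4.8,0,0],[0,0,-75,-39.5,6,0,0]]]}}

```text
clock: 11.1
tcp_pos: [400.3, 13.6, 278.9]
tool_rot: [-0.001, 0.868, -1.72]
contact_force: [0.4, -0.3, -0.9]
gripper_width: 0.999
```

Run:
```python
from h import *
st(); c=optics.camera_info('wrist');print(-np.array(c['R']).T@np.array(c['t'])); im=pic('wrist','w7.png')[::-1,::-1]
cv2.imwrite('pics/w7.png',im[:,:,::-1])
```

```text
t 11.1 tcp [400.3  13.6 278.9] yang -8.54 xax [-0.0963 -0.6393 -0.7629] q [ 0.15  -0.389  2.147 -0.667  1.616  0.348] F [ 0.41 -0.33 -0.89] T [ 0.29  -0.048 -0.022] w 0.999
[404.19929909  44.06881218 211.63686945]
```

View pics/w7.png

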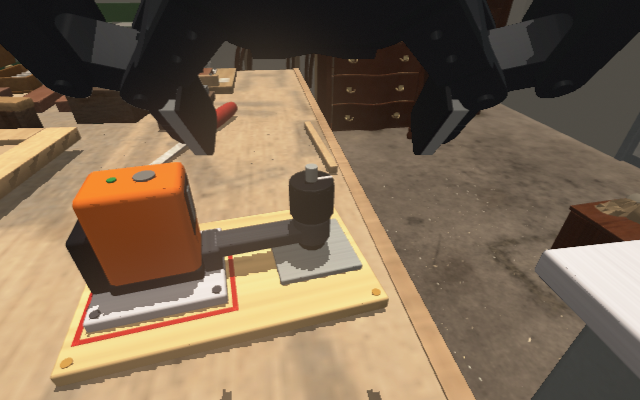

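Rotated 180°, the view shows pad and boss at about (312,235) over the steel plate. I'll go lower.

>>> {"method": "servo_tool", "body": {"rows": [[[0,5,-30,-7.9,1.2,0,0],[0,5,-60,-15.8,2.4,0,0],[0,5,-90,-19.8,3,0,0],[0,5,-115,-19.8,3,0,0],[0,5,-115,-19.8,3,0,0]]]}}

```text
clock: 11.65
tcp_pos: [399.6, 18.4, 161.7]
tool_rot: [-0.007, 0.525, -1.726]
contact_force: [0.3, -0.2, 1.0]
gripper_width: 0.998
```

Run:
```python
from h import *
import pickle
st(); c=optics.camera_info('wrist');pickle.dump(c,open('w8.pkl','wb'));print(-np.array(c['R']).T@np.array(c['t'])); im=optics.grab_frame('wrist'); cv2.imwrite('pics/w8raw.png',im[:,:,::-1]); cv2.imwrite('pics/w8.png',im[::-1,::-1,::-1])
```

```text
t 11.65 tcp [399.6  18.4 161.7] yang -8.66 xax [-0.1335 -0.855  -0.5011] q [ 0.217 -0.159  2.235 -0.938  1.604  0.61 ] F [ 0.33 -0.24  1.05] T [ 0.409 -0.095  0.032] w 0.998
[399.34951661  24.44329741  87.51715563]
```

View pics/w8.png

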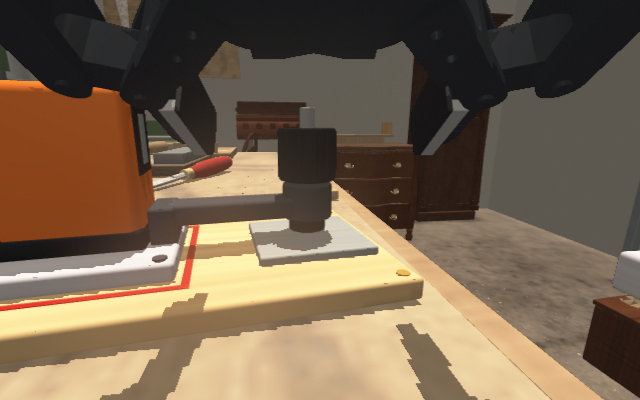

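Run:
```python
import cv2
im=cv2.imread('pics/w8.png'); cv2.imwrite('pics/c8.png',cv2.resize(im[170:290,240:400],None,fx=5,fy=5,interpolation=cv2.INTER_CUBIC))
```

```text
(no output)
```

View pics/c8.png

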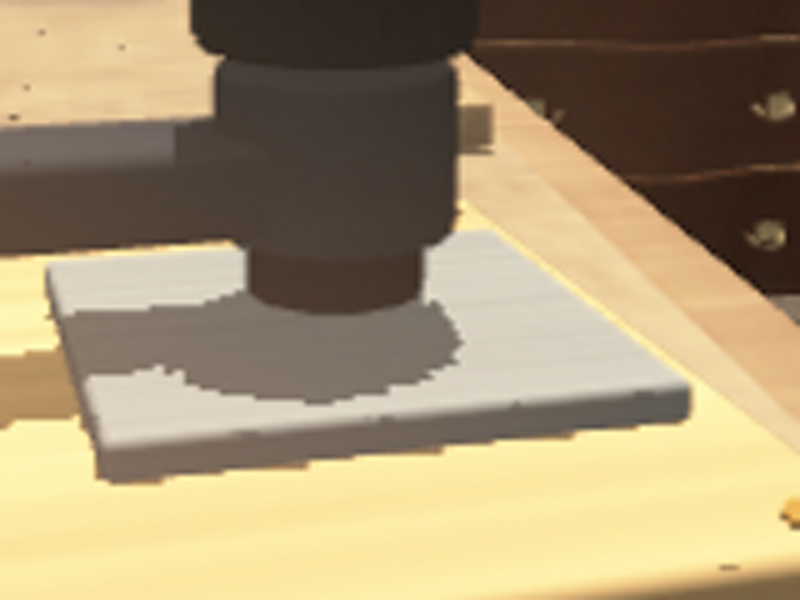

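Run:
```python
from h import *
import pickle
c=pickle.load(open('w8.pkl','rb'))
def raw(x,y): u=240+(x+.5)/5-.5; v=170+(y+.5)/5-.5; return 639-u,399-v
for top,bot in [((104,448),(107,482)),((690,387),(690,421)),((400,417),(400,454))]:
    b=ray(c,*raw(*bot),12)
    # find height h minimising pixel dist
    hs=np.arange(0,8,.05); d=[np.hypot(*(np.array(proj(c,b+[0,0,h]))-raw(*top))) for h in hs]
    # also match on image row only
    r=[abs(proj(c,b+[0,0,h])[1]-raw(*top)[1]) for h in hs]
    print(b.round(1),hs[np.argmin(d)],hs[np.argmin(r)])
# steel far corners for plan position
for h in (14,16,17): print(h,[ray(c,*raw(*p),h).round(1)[:2] for p in [(48,268),(500,233),(690,387),(104,448)]])
# pad rim bottom: sil points; predict from pad centre
o=np.array([496.2,-162.4]);u=np.array([-.9934,-.115]); pc=o+125*u
for z in (18,19,20,21):
    th=np.linspace(0,2*np.pi,200); P=[proj(c,[pc[0]+12*np.cos(a),pc[1]+12*np.sin(a),z]) for a in th]
    P=np.array([(639-p[0],399-p[1]) for p in P]); P=((P-[240,170])+.5)*5-.5
    print(z,'low',P[np.argmax(P[:,1])].round(0),'xr',P[:,0].min().round(),P[:,0].max().round())
```

```text
[ 402.2 -142.7   12. ] 4.0 4.0
[ 333.4 -150.6   12. ] 4.3 4.3500000000000005
[ 369.4 -145.7   12. ] 4.5 4.5
14 [array([ 411.1, -216.5]), array([ 339. , -226.4]), array([ 331.5, -156.3]), array([ 402.5, -147.3])]
16 [array([ 410.7, -209.9]), array([ 340.7, -219.6]), array([ 333.3, -151.4]), array([ 402.4, -142.6])]
17 [array([ 410.6, -206.6]), array([ 341.5, -216.2]), array([ 334.3, -149. ]), array([ 402.3, -140.3])]
18 low [342. 348.] xr 248.0 432.0
19 low [342. 341.] xr 248.0 432.0
20 low [342. 333.] xr 248.0 433.0
21 low [342. 325.] xr 248.0 433.0
```

Run:
```python
from h import *
import pickle
c=pickle.load(open('w8.pkl','rb'))
im=cv2.imread('pics/w8.png').astype(float)
for x in (275,300,325,350): print(x,[tuple(im[y,x].astype(int)) for y in range(int(258-(x-262)*.104)-2,int(258-(x-262)*.104)+11)], int(258-(x-262)*.104)-2)
g=im[:,:,2]; b=im[:,:,0]; H=[]
for x in range(266,374,2):
    y0=int(258-(x-262)*.104)
    col=g[:,x]; s=np.arange(y0-4,y0+12)
    p=col[s]; lo=p.min(); up=p[:4].mean(); dn=p[-3:].mean(); k=p.argmin()
    # crossings half
    t=None
    for i in range(k,0,-1):
        if p[i-1]>=(lo+up)/2: t=s[i]-(((lo+up)/2)-p[i])/(p[i-1]-p[i]);break
    q=None
    for i in range(k,len(p)-1):
        if p[i+1]>=(lo+dn)/2: q=s[i]+(((lo+dn)/2)-p[i])/(p[i+1]-p[i]);break
    if t is None or q is None: continue
    dz=5 # apply bias: shift down 3.4 px
    vals=[]
    for bias in (0,3.5):
        B=ray(c,639-x,399-(q+bias),12); f=lambda h:399-proj(c,B+[0,0,h])[1]-(t+bias)
        from scipy.optimize import brentq
        vals.append(brentq(f,-2,12))
    H.append((x,t,q,*vals))
H=np.array(H); print(H[::6].round(2)); print(len(H),np.median(H,0),H.std(0))
```

```text
275 [(np.int64(195), np.int64(214), np.int64(223)), (np.int64(195), np.int64(214), np.int64(223)), (np.int64(188), np.int64(207), np.int64(218)), (np.int64(159), np.int64(176), np.int64(189)), (np.int64(122), np.int64(137), np.int64(152)), (np.int64(93), np.int64(109), np.int64(125)), (np.int64(90), np.int64(105), np.int64(123)), (np.int64(91), np.int64(106), np.int64(124)), (np.int64(92), np.int64(106), np.int64(125)), (np.int64(91), np.int64(106), np.int64(125)), (np.int64(90), np.int64(106), np.int64(124)), (np.int64(151), np.int64(219), np.int64(243)), (np.int64(169), np.int64(238), np.int64(253))] 254
300 [(np.int64(197), np.int64(214), np.int64(223)), (np.int64(196), np.int64(214), np.int64(223)), (np.int64(171), np.int64(186), np.int64(198)), (np.int64(136), np.int64(150), np.int64(162)), (np.int64(96), np.int64(110), np.int64(124)), (np.int64(89), np.int64(102), np.int64(117)), (np.int64(89), np.int64(103), np.int64(118)), (np.int64(89), np.int64(103), np.int64(118)), (np.int64(90), np.int64(102), np.int64(119)), (np.int64(89), np.int64(103), np.int64(118)), (np.int64(93), np
[... 1117 characters left out ...]
t64(85), np.int64(95), np.int64(103)), (np.int64(86), np.int64(95), np.int64(103)), (np.int64(84), np.int64(95), np.int64(102)), (np.int64(92), np.int64(132), np.int64(161)), (np.int64(163), np.int64(234), np.int64(252))] 246
[[266.   258.38 266.11   4.51   4.41]
 [278.   257.12 264.49   4.35   4.26]
 [290.   255.48 263.39   4.7    4.6 ]
 [302.   255.25 261.54   3.79   3.71]
 [314.   253.68 260.48   4.13   4.03]
 [326.   252.15 260.02   4.78   4.68]
 [338.   250.88 257.95   4.37   4.27]
 [350.   249.65 257.01   4.58   4.47]
 [362.   248.42 255.38   4.38   4.28]]
54 [319.         252.67672414 260.25924041   4.45981577   4.36033624] [31.17156824  3.25614895  3.44442031  0.22209208  0.21747686]
```

The crop shows the plate's near wall about 6.7–7 px high, so it stands about 4.2 mm proud. The pad is still clear of the plate, with its lower rim at crop (335,315). Contact should come at about 2.4 rad and my target is about 2.85 rad. Next I'll go above the knob.

>>> {"method": "servo_tool", "body": {"rows": [[[0,0,40,7.9,-1.2,0,0],[0,0,80,15.8,-2.4,0,0],[0,0,120,23.7,-3.6,0,0],[0,0,150,31.6,-4.8,0,0],[0,0,170,39.5,-6,0,0]]]}}

```text
clock: 12.2
tcp_pos: [400.0, 18.5, 339.8]
tool_rot: [0.02, 1.23, -1.7]
contact_force: [1.5, 0.8, -0.8]
gripper_width: 0.996
```

>>> {"method": "servo_tool", "body": {"rows": [[[-5,-35,0,7.9,-1.2,0,0],[-10,-70,0,15.8,-2.4,0,0],[-15,-110,0,19.8,-3,0,0],[-22,-150,0,19.8,-3,0,0],[-28,-190,0,19.8,-3,0,0]]]}}

```text
clock: 12.7
tcp_pos: [371.2, -173.1, 337.2]
tool_rot: [1.504, 1.566, -0.216]
contact_force: [0.8, 0.5, -0.6]
gripper_width: 0.999
```

>>> {"method": "servo_tool", "body": {"rows": [[[0,-5,0,0,0,8,0],[0,-5,0,0,0,16,0],[0,-5,0,0,0,24,0],[0,-5,0,0,0,30,0],[0,-5,0,0,0,30,0]]]}}

```text
clock: 13.2
tcp_pos: [372.1, -176.5, 336.6]
tool_rot: [0.934, 1.567, -0.261]
contact_force: [-0.1, -0.1, -0.4]
gripper_width: 1.001
```

Run:
```python
from h import *
st(); c=optics.camera_info('wrist'); im=pic('wrist','w9.png')
print(proj(c,(372,-176.8,84)),proj(c,(372,-176.8,96)))
```

```text
t 13.2 tcp [ 372.1 -176.5  336.6] yang 21.54 xax [ 0.0037 -0.001  -1.    ] q [-5.050e-01 -4.690e-01  2.061e+00  1.000e-03  1.546e+00 -8.810e-01] F [-0.05 -0.06 -0.37] T [0.025 0.01  0.01 ] w 1.001
(np.float64(326.4801881307682), np.float64(198.30858839040297)) (np.float64(326.57079281179347), np.float64(203.50103170793753))
```

View pics/w9.png

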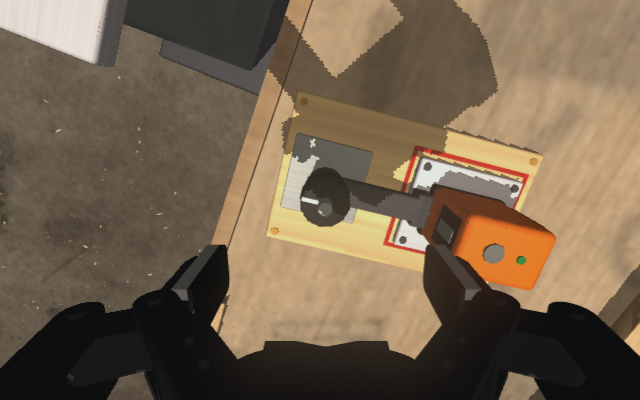

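Run:
```python
import cv2
im=cv2.imread('pics/w9.png'); cv2.imwrite('pics/c9.png',cv2.resize(im[150:240,270:380],None,fx=7,fy=7,interpolation=cv2.INTER_CUBIC))
```

```text
(no output)
```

View pics/c9.png

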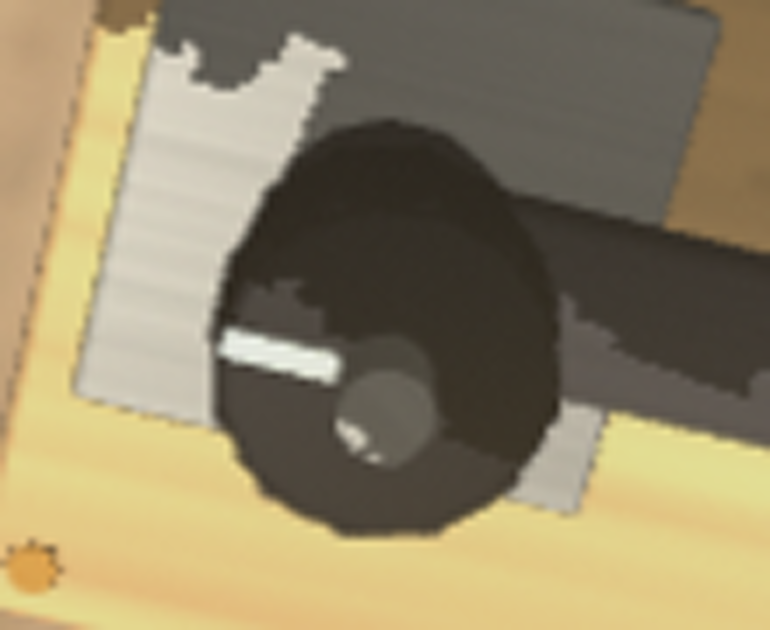

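The enlarged crop puts the knob top circle at (324.7, 201.4). Together with the arm kinematics this puts the knob at about (372.2, -178.3), so I'll shift y by -1.9 and go down partway.

>>> {"method": "servo_tool", "body": {"rows": [[[0,-1.9,-25,0,0,0,0],[0,-1.9,-50,0,0,0,0],[0,-1.9,-70,0,0,0,0],[0,-1.9,-80,0,0,0,0],[0,-1.9,-80,0,0,0,0]]]}}

```text
clock: 13.75
tcp_pos: [372.3, -178.3, 254.1]
tool_rot: [-2.728, 1.57, 2.356]
contact_force: [0.6, 0.1, 0.6]
gripper_width: 0.999
```

Run:
```python
from h import *
st(); c=optics.camera_info('wrist'); im=pic('wrist','w10.png')
print(proj(c,(372.2,-178.3,84)),proj(c,(372.2,-178.3,96)))
```

```text
t 13.75 tcp [ 372.3 -178.3  254.1] yang 21.27 xax [-5.e-04  5.e-04 -1.e+00] q [-0.508 -0.413  2.159  0.     1.396 -0.88 ] F [0.62 0.07 0.58] T [-0.041  0.053  0.021] w 0.999
(np.float64(328.81009757771005), np.float64(250.22811757424117)) (np.float64(329.04887138347726), np.float64(262.4874935624018))
```

View pics/w10.png

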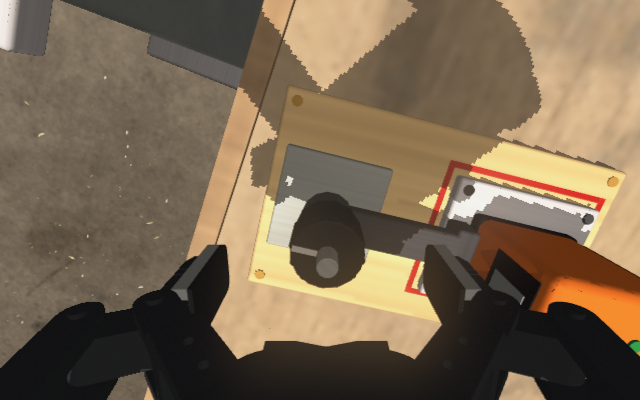

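Knob top centre at about (327.5, 249), spindle at (327, 263), both as predicted within 1.5 px. I'll descend and grip gently.

>>> {"method": "servo_tool", "body": {"rows": [[[0.4,0.1,-15,0,0,0,0],[0.4,0.1,-26,0,0,0,0],[0.4,0.1,-26,0,0,0,0.2],[0.4,0.1,-26,0,0,0,0.4],[0.4,0.1,-26,0,0,0,1]]], "squeeze": 25}}

```text
clock: 14.3
tcp_pos: [373.0, -178.4, 228.8]
tool_rot: [0.659, 1.57, -0.539]
contact_force: [0.0, 0.2, -0.8]
gripper_width: 0.515
```

>>> {"method": "servo_tool", "body": {"rows": [[[0,0,0,0,0,0,1],[0,0,0,0,0,0,1],[0,0,0,0,0,0,1],[0,0,0,0,0,0,1],[0,0,0,0,0,0,1]]]}}

```text
clock: 14.8
tcp_pos: [373.0, -178.4, 228.9]
tool_rot: [0.278, 1.57, -0.92]
contact_force: [-3.0, -0.3, 5.9]
gripper_width: 0.413
```

Run:
```python
from h import *
st(); im=pic('wrist','w11.png');st()
```

```text
t 14.8 tcp [ 373.  -178.4  228.9] yang 21.35 xax [ 4.e-04 -5.e-04 -1.e+00] q [-0.508 -0.388  2.184 -0.     1.345 -0.88 ] F [-2.99 -0.3   5.89] T [0.003 0.542 0.004] w 0.413
t 14.85 tcp [ 372.9 -178.4  228.9] yang 21.35 xax [ 3.e-04 -4.e-04 -1.e+00] q [-0.508 -0.388  2.184 -0.     1.345 -0.88 ] F [-3.46  1.01  6.3 ] T [0.018 0.566 0.002] w 0.411
```

View pics/w11.png

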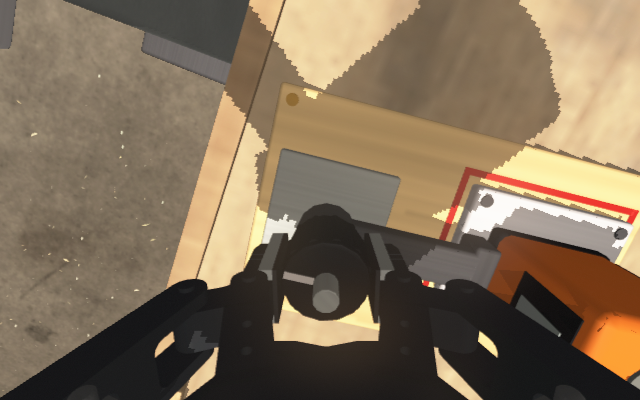

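The grip is good, but closing left about 6 N of downward push on the knob. I'll relieve that before turning.

>>> {"method": "servo_tool", "body": {"rows": [[[0,0,0.2,0,0,0,1],[0,0,0.4,0,0,0,1],[0,0,0.4,0,0,0,1],[0,0,0.4,0,0,0,1],[0,0,0.4,0,0,0,1]]]}}

```text
clock: 15.35
tcp_pos: [372.9, -178.3, 229.0]
tool_rot: [0.376, 1.57, -0.822]
contact_force: [-0.4, -0.9, 5.2]
gripper_width: 0.415
```

>>> {"method": "servo_tool", "body": {"rows": [[[0,0,0.4,0,0,0,1],[0,0,0.8,0,0,0,1],[0,0,1,0,0,0,1],[0,0,1,0,0,0,1],[0,0,1,0,0,0,1]]]}}

```text
clock: 15.85
tcp_pos: [372.8, -178.2, 229.6]
tool_rot: [-2.661, 1.57, 2.424]
contact_force: [2.6, 0.7, -3.2]
gripper_width: 0.409
```

>>> {"method": "servo_tool", "body": {"rows": [[[0,0,-0.2,0,0,0,1],[0,0,-0.4,0,0,0,1],[0,0,-0.4,0,0,0,1],[0,0,-0.4,0,0,0,1],[0,0,-0.4,0,0,0,1]]]}}

```text
clock: 16.35
tcp_pos: [372.8, -178.3, 229.4]
tool_rot: [-2.015, 1.571, 3.07]
contact_force: [-0.9, 0.1, -3.3]
gripper_width: 0.413
```

>>> {"method": "servo_tool", "body": {"rows": [[[0,0,-0.2,0,0,0,1],[0,0,-0.4,0,0,0,1],[0,0,-0.4,0,0,0,1],[0,0,-0.4,0,0,0,1],[0,0,-0.4,0,0,0,1]]]}}

```text
clock: 16.85
tcp_pos: [372.8, -178.3, 229.1]
tool_rot: [-1.703, 1.57, -2.901]
contact_force: [-4.7, 1.1, 2.2]
gripper_width: 0.414
```

>>> {"method": "servo_tool", "body": {"rows": [[[0,0,0,0,0,-8,1],[0,0,0,0,0,-16,1],[0,0,0,0,0,-24,1],[0,0,0,0,0,-32,1],[0,0,0,0,0,-40,1]]]}}

```text
clock: 17.35
tcp_pos: [373.0, -178.3, 229.1]
tool_rot: [1.774, 1.57, -0.128]
contact_force: [-0.3, 0.3, -1.8]
gripper_width: 0.414
```

Run:
```python
from h import *
st(); pic('wrist','w12.png')
```

```text
t 17.35 tcp [ 373.  -178.3  229.1] yang -18.98 xax [ 7.e-04 -1.e-04 -1.e+00] q [-0.508 -0.388  2.184  0.     1.345 -0.177] F [-0.25  0.25 -1.8 ] T [ 0.051 -0.01   0.036] w 0.414
```

View pics/w12.png

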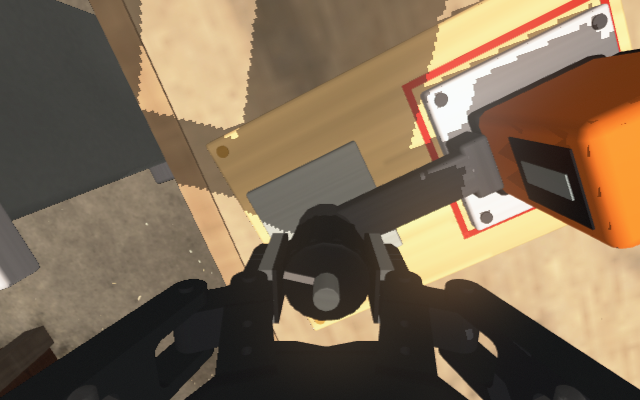

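The knob's white mark stays at (298,278) relative to the jaws, so the knob turns with them, and the laser stays in the outline. Continuing.

>>> {"method": "servo_tool", "body": {"rows": [[[0,0,0,0,0,-8,1],[0,0,0,0,0,-16,1],[0,0,0,0,0,-24,1],[0,0,0,0,0,-32,1],[0,0,0,0,0,-40,1]]]}}

```text
clock: 17.9
tcp_pos: [373.1, -178.3, 229.1]
tool_rot: [2.497, 1.57, -0.1]
contact_force: [2.2, 0.9, -3.3]
gripper_width: 0.409
```

>>> {"method": "servo_tool", "body": {"rows": [[[0,0,0,0,0,-8,1],[0,0,0,0,0,-16,1],[0,0,0,0,0,-24,1],[0,0,0,0,0,-32,1],[0,0,0,0,0,-40,1]]]}}

```text
clock: 18.4
tcp_pos: [373.1, -178.3, 229.1]
tool_rot: [3.114, 1.57, -0.181]
contact_force: [1.5, 0.1, -2.5]
gripper_width: 0.41
```

Run:
```python
from h import *
st(); pic('wrist','w13.png'); st()
```

```text
t 18.4 tcp [ 373.1 -178.3  229.1] yang -98.79 xax [ 9.e-04 -2.e-04 -1.e+00] q [-0.508 -0.388  2.184  0.     1.345  1.217] F [ 1.53  0.06 -2.51] T [-0.077 -0.169 -0.003] w 0.41
t 18.45 tcp [ 373.1 -178.3  229.1] yang -99.33 xax [ 9.e-04 -2.e-04 -1.e+00] q [-0.508 -0.388  2.184  0.     1.345  1.226] F [ 1.78 -0.16 -1.12] T [-0.089 -0.25   0.004] w 0.409
```

View pics/w13.png

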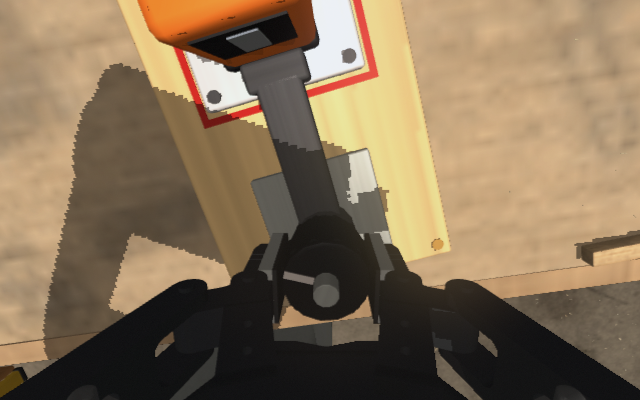

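>>> {"method": "servo_tool", "body": {"rows": [[[0,0,0,0,0,-8,1],[0,0,0,0,0,-16,1],[0,0,0,0,0,-24,1],[0,0,0,0,0,-31,1],[0,0,0,0,0,-38,1]]]}}

```text
clock: 18.95
tcp_pos: [373.0, -178.4, 229.1]
tool_rot: [-3.032, 1.57, -0.704]
contact_force: [-0.4, -0.7, -0.7]
gripper_width: 0.413
```

>>> {"method": "servo_tool", "body": {"rows": [[[0,0,0,0,0,0,1],[0,0,0,0,0,0,1],[0,0,0,0,0,0,1],[0,0,0,0,0,0,1],[0,0,0,0,0,0,1]]]}}

```text
clock: 19.45
tcp_pos: [372.9, -178.3, 229.1]
tool_rot: [-2.562, 1.571, -0.233]
contact_force: [0.4, -2.3, -0.7]
gripper_width: 0.41
```

Run:
```python
from h import *
st()
```

```text
t 19.45 tcp [ 372.9 -178.3  229.1] yang -136.56 xax [ 3.e-04 -1.e-04 -1.e+00] q [-0.508 -0.388  2.184  0.     1.346  1.876] F [ 0.39 -2.33 -0.71] T [-0.214 -0.082  0.024] w 0.41
```

>>> {"method": "servo_tool", "body": {"rows": [[[0,0,0,0,0,0,0.5],[0,0,0,0,0,0,0.3],[0,0,0,0,0,0,0],[0,0,0,0,0,0,0],[0,0,0,0,0,0,0]]]}}

```text
clock: 19.95
tcp_pos: [372.9, -178.3, 229.0]
tool_rot: [-1.557, 1.571, 0.77]
contact_force: [0.3, 0.6, -0.1]
gripper_width: 0.996
```

>>> {"method": "servo_tool", "body": {"rows": [[[0,0,15,0,0,0,0],[0,0,45,0,0,0,0],[0,0,80,0,0,0,0],[0,0,105,0,0,8,0],[0,0,105,0,0,16,0]]]}}

```text
clock: 20.45
tcp_pos: [373.1, -178.4, 339.0]
tool_rot: [-3.112, 1.565, -0.5]
contact_force: [0.6, 0.3, 0.0]
gripper_width: 1.0
```

>>> {"method": "servo_tool", "body": {"rows": [[[3,20,0,0,0,8.5,0],[6,40,0,0,0,17,0],[9,60,0,0,0,25.5,0],[12,80,0,0,0,34,0],[15,100,0,0,0,42.5,0]]]}}

```text
clock: 20.95
tcp_pos: [387.8, -77.5, 335.3]
tool_rot: [2.719, 1.57, -0.209]
contact_force: [0.2, 0.3, 0.2]
gripper_width: 1.0
```

>>> {"method": "servo_tool", "body": {"rows": [[[3,20,0,0,0,8.5,0],[6,40,0,0,0,17,0],[9,60,0,0,0,25.5,0],[11,80,0,0,0,34,0],[12,96,0,0,0,42.5,0]]]}}

```text
clock: 21.45
tcp_pos: [399.8, 18.7, 335.3]
tool_rot: [2.324, 1.57, 0.138]
contact_force: [-1.2, -0.6, -0.4]
gripper_width: 1.003
```

>>> {"method": "servo_tool", "body": {"rows": [[[0,0,0,0,0,8.5,0],[0,0,0,0,0,17,0],[0,0,0,0,0,25,0],[0,0,0,0,0,26.8,0],[0,0,0,0,0,26.8,0]]]}}

```text
clock: 21.95
tcp_pos: [399.8, 17.7, 335.1]
tool_rot: [1.703, 1.57, -0.022]
contact_force: [0.1, 0.2, -0.0]
gripper_width: 0.998
```

>>> {"method": "servo_tool", "body": {"rows": [[[0,0,-15,-7.9,1.2,0,0],[0,0,-30,-15.8,2.4,0,0],[0,0,-45,-23.7,3.6,0,0],[0,0,-60,-31.6,4.8,0,0],[0,0,-75,-39.5,6,0,0]]]}}

```text
clock: 22.45
tcp_pos: [400.0, 17.8, 259.5]
tool_rot: [0.008, 0.868, -1.719]
contact_force: [0.3, -0.1, -0.6]
gripper_width: 0.995
```

Run:
```python
from h import *
st()
```

```text
t 22.45 tcp [400.   17.8 259.5] yang -8.87 xax [-0.0955 -0.6392 -0.7631] q [ 0.16  -0.369  2.166 -0.664  1.591  0.388] F [ 0.33 -0.13 -0.57] T [ 0.286 -0.004 -0.02 ] w 0.995
```

>>> {"method": "servo_tool", "body": {"rows": [[[0,0,-30,-7.9,1.2,0,0],[0,0,-60,-15.8,2.4,0,0],[0,0,-85,-19.8,3,0,0],[0,0,-98,-19.8,3,0,0],[0,0,-98,-19.8,3,0,0]]]}}

```text
clock: 22.95
tcp_pos: [399.8, 17.8, 160.1]
tool_rot: [0.002, 0.526, -1.723]
contact_force: [0.4, 0.0, -0.1]
gripper_width: 1.001
```

Run:
```python
from h import *
import pickle
st(); c=optics.camera_info('wrist');pickle.dump(c,open('w14.pkl','wb')); im=optics.grab_frame('wrist')[::-1,::-1,::-1]; cv2.imwrite('pics/w14.png',im)
cv2.imwrite('pics/c14.png',cv2.resize(im[170:290,240:400],None,fx=5,fy=5,interpolation=cv2.INTER_CUBIC))
```

```text
t 22.95 tcp [399.8  17.8 160.1] yang -8.79 xax [-0.1314 -0.855  -0.5017] q [ 0.216 -0.156  2.236 -0.94   1.599  0.62 ] F [ 0.42  0.01 -0.13] T [ 0.367 -0.118  0.039] w 1.001
```

View pics/c14.png

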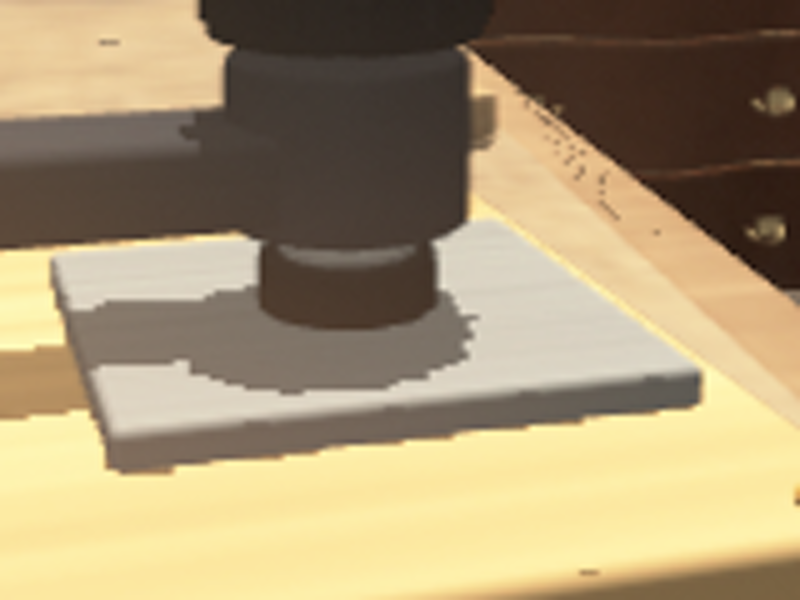

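View pics/w14.png

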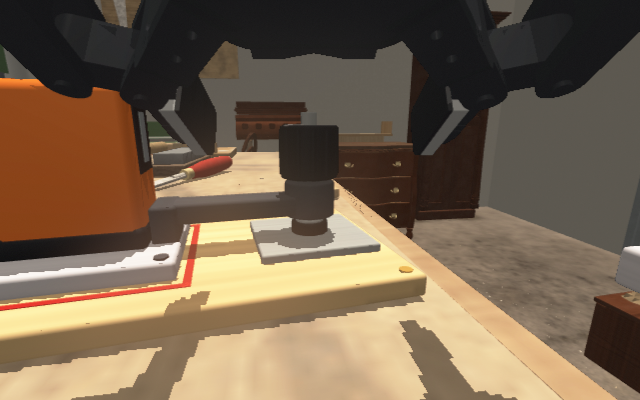

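Run:
```python
from h import *
a=cv2.imread('pics/w8.png'); b=cv2.imread('pics/w14.png')
y0,y1,x0,x1=200,290,235,400
A=a[y0:y1,x0:x1].astype(np.float32).mean(2); B=b[y0:y1,x0:x1].astype(np.float32).mean(2)
m=np.ones_like(B,np.uint8); m[0:52, 40:105]=0   # spindle/pad/shadow
m[:40,:60]=0
W=np.eye(3,dtype=np.float32)
cc,W=cv2.findTransformECC(B,A,W,cv2.MOTION_HOMOGRAPHY,(3,300,1e-7),m,3)
print(cc,W.round(4))
Aw=cv2.warpPerspective(a[y0:y1,x0:x1],W,(x1-x0,y1-y0),flags=cv2.INTER_CUBIC+cv2.WARP_INVERSE_MAP)
both=np.hstack([cv2.resize(Aw[5:70,5:150],None,fx=2.6,fy=5),cv2.resize(b[y0:y1,x0:x1][5:70,5:150],None,fx=2.6,fy=5)])
cv2.imwrite('pics/reg.png',both)
def rim(I,xs):
    r=[]
    for x in xs:
        p=I[:,x].astype(float)
        p=cv2.GaussianBlur(p.reshape(-1,1),(1,1),0).ravel()
        # pad dark -> shaded plate: find crossing upward
        k=[i for i in range(15,60) if p[i]<78 and p[i+1]>=78]
        i=k[-1] if k else None
        r.append(np.nan if i is None else i+(78-p[i])/(p[i+1]-p[i]))
    return np.array(r)
g1=Aw.mean(2); g2=b[y0:y1,x0:x1].mean(2)
print([int(v) for v in g1[15:50,75]]);print([int(v) for v in g2[15:50,75]])
xs=range(50,92,3); print(rim(g1,xs).round(2)); print(rim(g2,xs).round(2))
```

```text
0.9901238884509291 [[ 1.0065e+00  3.7200e-02 -3.4651e+00]
 [ 5.7000e-03  1.0530e+00  1.1450e-01]
 [-1.0000e-04  4.0000e-04  1.0000e+00]]
[64, 64, 63, 63, 64, 60, 57, 57, 57, 57, 58, 58, 59, 58, 58, 64, 105, 115, 115, 114, 114, 114, 115, 115, 114, 116, 115, 115, 116, 116, 117, 112, 146, 213, 213]
[64, 63, 63, 64, 63, 95, 113, 101, 79, 62, 59, 58, 58, 57, 58, 59, 60, 59, 59, 60, 59, 109, 115, 114, 114, 114, 115, 115, 115, 116, 116, 117, 116, 201, 210]
[16.04 15.77 17.26 27.61 28.74 29.44 29.95 30.34 30.32 30.33 30.01 29.33
 28.69 27.5 ]
[15.31 15.63 17.11 32.6  33.98 34.51 35.22 35.34 35.36 35.37 35.18 34.39
 34.02 32.61]
```

View pics/reg.png

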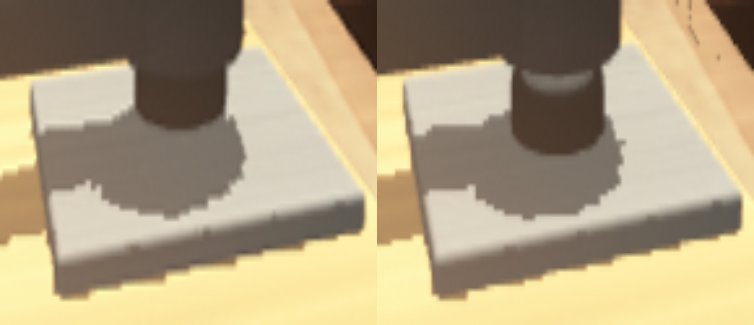

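Registered on the plate, the pad rim went down 5.05 px, about 3.35 mm, for 4.38 mm of screw travel. So the pad is on the plate, squeezed roughly 0.6–1.0 mm. I'll go up for a last overhead check of the knob angle and laser pose.

>>> {"method": "servo_tool", "body": {"rows": [[[0,0,40,7.9,-1.2,0,0],[0,0,80,15.8,-2.4,0,0],[0,0,120,23.7,-3.6,0,0],[0,0,150,31.6,-4.8,0,0],[0,0,177,39.5,-6,0,0]]]}}

```text
clock: 23.5
tcp_pos: [399.3, 17.7, 342.8]
tool_rot: [0.024, 1.23, -1.701]
contact_force: [-0.4, -0.2, -1.3]
gripper_width: 1.002
```

>>> {"method": "servo_tool", "body": {"rows": [[[0,-30,0,7.9,-1.2,0,0],[0,-60,0,15.8,-2.4,0,0],[0,-90,0,19.8,-3,0,0],[0,-120,0,19.8,-3,0,0],[0,-120,0,19.8,-3,0,0]]]}}

```text
clock: 24.0
tcp_pos: [399.3, -104.9, 340.5]
tool_rot: [1.536, 1.566, -0.193]
contact_force: [0.1, 0.3, 0.2]
gripper_width: 1.001
```

Run:
```python
from h import *
st(); c=optics.camera_info('wrist'); im=pic('wrist','w15.png')
import pickle; pickle.dump(c,open('w15.pkl','wb'))
k=proj(c,(372.2,-178.3,84)); print(k)
x,y=int(k[0]),int(k[1]); x=max(x,50);y=max(y,40)
cv2.imwrite('pics/c15.png',cv2.resize(im[y-40:y+40,x-50:x+50,::-1],None,fx=7,fy=7,interpolation=cv2.INTER_CUBIC)); print(x-50,y-40)
```

```text
t 24.0 tcp [ 399.3 -104.9  340.5] yang -9.04 xax [ 4.6e-03 -9.0e-04 -1.0e+00] q [-3.190e-01 -4.680e-01  2.055e+00  1.000e-03  1.551e+00 -1.610e-01] F [0.14 0.33 0.24] T [ 0.061 -0.012 -0.012] w 1.001
(np.float64(305.55279217409793), np.float64(290.4467259250005))
255 250
```

View pics/w15.png

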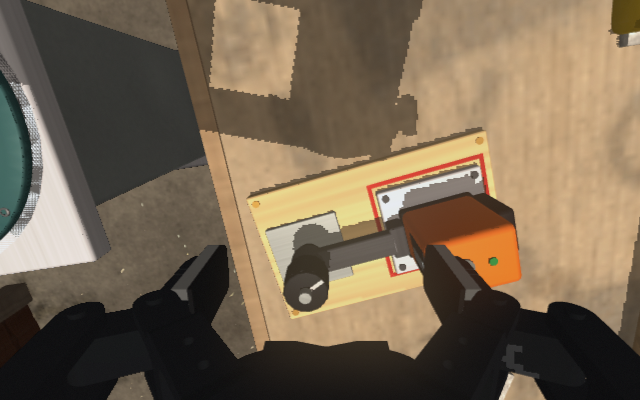

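View pics/c15.png

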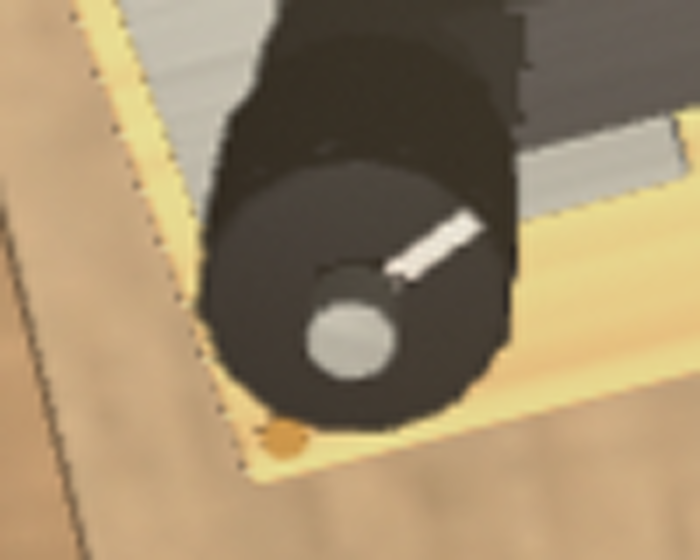

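```bash
python3 - <<'E'
from h import *
import pickle
c=pickle.load(open('w15.pkl','rb')); R=np.array(c['R']);t=np.array(c['t'])
def pt(c,x,y,ox,oy): return ray(c,ox+(x+.5)/7-.5,oy+(y+.5)/7-.5,84)
Z=Ro.from_euler('z',30.58,degrees=True).as_matrix()
T1=np.array([399.3,-104.9,340.5]);T2=np.array([372.1,-176.5,336.6])
o=-R.T@t; R2=R@Z.T; o2=T2+Z@(o-T1); c2=dict(c,R=R2,t=-R2@o2)
def ang(a,b): d=b-a; return np.degrees(np.arctan2(d[1],d[0])),a.round(1),b.round(1)
print('before',ang(pt(c2,340,370,270,150),pt(c2,222,342,270,150)))
print('after',ang(pt(c,392,275,255,250),pt(c,477,219,255,250)))
# laser plate vs outline: corners
E
python3 - <<'E'
import cv2
im=cv2.imread('pics/w15.png'); cv2.imwrite('pics/c15b.png',cv2.resize(im[140:290,350:530],None,fx=4,fy=4,interpolation=cv2.INTER_CUBIC))
E
```

```text
before (np.float64(-172.50973475958122), array([ 368.8, -181.4,   84. ]), array([ 356.6, -183. ,   84. ]))
after (np.float64(27.362926588753403), array([ 376.3, -177.5,   84. ]), array([ 386.8, -172.1,   84. ]))
```

View pics/c15b.png

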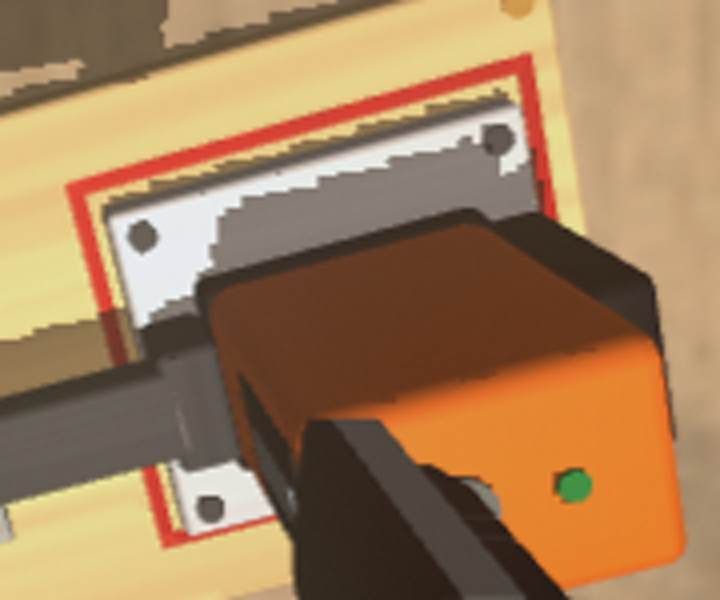

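The knob's mark turned 160° clockwise (jaws 158°), and the foot plate lies within the red line. One last check on the bystanders, then I'll hand in.

Run:
```python
from h import *
b=pic('top','t16.png'); a=cv2.imread('pics/top0.png')[:,:,::-1]
for n,(x0,y0,x1,y1) in dict(measure=(275,140,305,162),roll=(230,120,270,158),chisel=(410,183,500,228)).items():
    print(n,np.abs(a[y0:y1,x0:x1].astype(int)-b[y0:y1,x0:x1]).mean().round(2))
print(ctrl.sign_off())
```

```text
measure 2.01
roll 1.78
chisel 1.91
the job is handed in; nothing more can be done
None
```

View pics/t16.png

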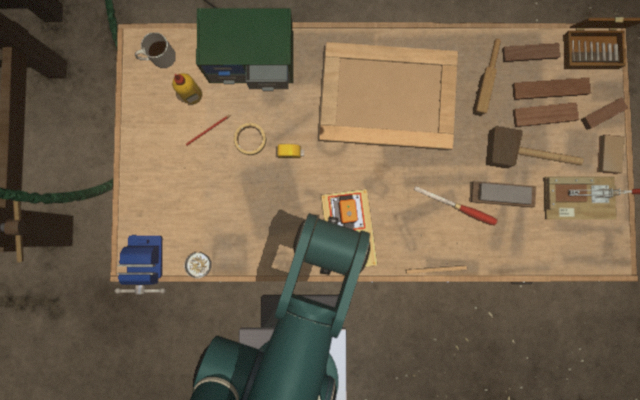

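The laser stands flat in the red outline, released, and I turned the knob about 2.76 rad clockwise (158°), which brought the rubber pad down onto the steel plate. I handed it in at about 24 s with the gripper clear of everything.

- **Laser:** the last wrist view shows it upright, with its foot plate inside the red line.
- **Pad:** it went down about 3.35 mm in the image for 4.38 mm of screw travel, so it is resting on the plate. No gap to the plate was visible.
- **Pad squeeze:** two estimates differ. The pad's travel gives about 1.0 mm; the plate's height (about 4.2 mm proud) gives about 0.6 mm. Both are under the 1.7 mm at which the foot plate lifts.
- **Knob angle:** the knob's mark turned 160°, in line with the jaws' 158°.
- **While the knob was held:** before the turn, as I evened out the push from gripping, the gripper pulled up with 3.3 N for under a second. During the turn it reached 3.3 N again. Both are just over the 2.6 N lifting limit, so the foot plate may have lifted slightly, but I saw no shift in the pictures.
- **Bystanders:** the tape measure, chisel and tape roll are where they were; the before and after pictures match to within image noise.

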